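# Put the amphora handles away in the storage case

## Robot

A 6-joint arm with a two-finger parallel gripper is mounted at the origin on the work surface. World frame = base frame: x ahead of the robot, y to its left, z up, the work surface at z = 0. Lengths are in mm, angles in rad, forces in N, time in s.
With the tool pointing down it reaches from about 275 to 850 mm from the base axis. Payload 19 kg.
Tool frame: the origin (TCP) lies at the very end of the fingers, on their centre line; the grasp point (between the pads) lies ctrl.grasp_offset behind it (ctrl.grasp_offset is the distance from the TCP to the grasp point, in mm); z points along the fingers, y is the line along which they close (so a half turn about z gives the same grasp; the last joint's range is limited). The gripper opens to 85 mm and grips with 20 to 120 N. Pads are 22 mm wide; open, the fingers measure 114 mm over their backs; the gripper's body (76 mm by 85 mm) begins 54 mm behind the grasp point. The pads swing forward as they close: fully open they stand 13 mm farther back than shut.
Start: joints at [-1.29, 0.15, 1.437, -0, 1.554, -0.134], TCP at [231.7, -526.218, 231.267] pointing down, gripper open.
Joint ranges: [-2.8, 2.8], [-0.68, 2.1], [0.12, 2.68], [-1.39, 4.53], [0.16, 2.79], [-2.81, 2.81]. Speed limits (rad/s): [1.89, 1.89, 2.22, 3.01, 3.01, 3.01].

## Interface

Orientations are given as a rotation vector (axis times angle).
In Python, from bench import monitor, optics, ctrl gives the robot as it stands.
- The arm moves only by the tool drive_tool, never from a script. Its arguments are lists of equal length, an entry for each row: "slide": the shift along the tool's x, y, z in m, a list of three; "spin": the turn about the tool's z in rad. A call has 1 to 8 rows; each row is the pose to reach, as a shift and turn from the pose commanded when the call began, along the tool's axes at that moment; what a row does not reach only later rows make up. A row lasts 1/10 s, in which the tool goes at most 50 mm and 8.59 degrees, less where a joint would pass 70% of its speed; a pose out of reach is approached as far as the arm can. A call with a gripper value outside its range is refused whole. "gripper" is the opening, from -1 (shut) to 1 (fully open), set as the call begins (left out, the last holds). The fingers move at their own pace and stop on an object; "squeeze" is the grip in N (left out, the last holds). Time passes only in rows, so rows that repeat a pose let the fingers close. It gives the time, the measured TCP pose, the force, the opening and the grip force at its end, in the units of the state.
- monitor.get_state(): the state, without advancing time (a new reading comes with each control period).
- optics.snapshot(name): name is "scene" or "top" or "wrist"; returns a dict with "color" (400x640x3 uint8, blue, green, red), "depth" (400x640 float32, mm along the optical axis (not along the pixel's ray), 0 where there is no reading), "vfov" (degrees; the focal length in pixels is half the picture's height over the tangent of half this angle, whatever the lens; pixels are square), "cx", "cy" (the principal point, pixels), "dist_coeffs" ([k1, k2, p1, p2, k3] as OpenCV has them; the pictures are not rectified), "R" (3x3) and "t" (3): a world point X has camera coordinates R X + t. Camera axes: x right, y down, z forward; pixel columns grow to the right and rows downward; lengths in mm; the calibration is good to about 2 mm. A picture is of the moment at which its call begins.
- ctrl.sign_off(): hands the job in; it is judged then, once.
Trained networks look in the newest picture that a camera, given by its name, has taken for a name from the list of things; names that differ only in an ending like _2 or _b are one class to them, and where a whole thing is asked for, a point or a joint stands for the part that bears it (a point fixed in the world has none). Each returns a list of dicts, best first, with "confidence" (0 to 1); they miss things now and then, are a little off and sometimes report something else, mostly with a low value. They report only what shows in the picture. A call takes as long as a camera call. They do not tell look-alikes from the thing itself.
- optics.search_frame(name, camera): "at" ([column, row] as shares, 0 to 1, of the picture: columns of its width, rows of its height, amid what is visible of it).
- optics.landmark_of(name, camera): "at" ([column, row] as shares, 0 to 1, of the picture: columns of its width, rows of its height: a listed point, or the origin of a listed thing).
The state is a dict: "t": time; "joint_pos": joint angles; "joint_velocities": joint speeds; "joint_efforts": joint torques, N m; "tool_pos": TCP position; "ee_rot": TCP orientation; "force": force on the tool from outside, world axes, zero at the start; "wrist_torque": the same for the moment, N m; "gripper_width": opening from 0.0 (shut) to 1.0 (fully open); "grasp_force": force on a finger pad.
Only numpy, scipy, OpenCV 4.12 (cv2) and the standard library are available. Lean on these libraries where they do the work, as an engineer would, in place of code of your own. Each camera call takes 0.05 s, during which the arm holds its last target. There are 200 camera calls.

## Task

Swing the hasp of the storage case up off the catch, lift the lid off by its knob and lay it flat on the dark pad. Then pick every amphora handle out of the crate of sherds and lay it in the case, leaving the flat sherds in the crate, dropping nothing from more than a few centimetres and leaving the bottle and jar where they are. When all the handles are in, put the lid back properly seated with its catch at the hasp's end, and swing the hasp fully down over the catch.

Things in the scene. Friction and masses are not known exactly. Their poses are not given: they have to be found in the camera images.
- hasp (a joint): Steel hasp on the case's near (-x) end: slotted strap 86 mm long, 40 mm wide, on a hinge pin along the case's y. 0 = down over the lid's catch, 4 mm above the lid; grows as its free end swings up and over to the case's -x side: 1.57 upright, stop at 1.9 (leaning out, clear of the lid). Friction hinge (0.06 N m): stays where it is left, moves with about 1 N at its free end.
- hasp_hinge (a point): Point on the hasp's hinge pin, fixed to the case at (-159, 0, 78) mm in the case's frame; axes as the case.
- hasp_pull (a point): Centre of the hasp's pull: dark steel cross-barrel at the free end, 16 mm thick, 56 mm long along the case's y, 8 mm proud of the strap each side. At hasp angle a it lies from hasp_hinge at x = 78 cos a - 16 sin a, z = 78 sin a + 16 cos a (mm, case's frame); down, it is 16 mm above the lid's top. Pinched by its two ends from above it turns between the pads.
- case: Grey metal storage case fixed to the bench, outside 286 (x) x 177 (y) x 70 (z) mm, walls and floor 6 mm, open at the top under its loose lid. Origin: centre of its underside; the hasp is on its -x end. Turned up to 0.15 rad from the world axes.
- case_catch_spot (a point): Point fixed to the case, (-115, 0, 78) mm in its frame, where the catch's foot (lid_catch) lies when the lid is properly on.
- lid: Loose grey metal lid, about 0.35 kg: plate 294 (x) x 185 (y) x 8 mm over a plug 263 x 154 x 8 mm that enters the case's mouth with 5 mm to spare each side. Origin: centre of the plug's underside (plate 8 to 16 mm above it). Seated, its origin is 62 mm above the case's, with the same axes. It starts seated.
- lid_knob (a point): Middle of the lid's black knob, a block 56 mm long (lid's x), 22 mm wide (lid's y), 32 mm high, standing on the middle of the lid; this point is 32 mm above the lid's origin, 16 mm above the plate's top.
- lid_catch (a point): Foot of the lid's catch, a steel stud 12 x 12 mm, 14 mm high, on the plate's top at (-115, 0, 16) mm in the lid's frame. It enters the hasp's slot (24 mm wide, 44 mm long) when the hasp is swung down.
- pad: Dark rubber-foam pad fixed on the bench, 320 (x) x 210 (y) x 6 mm. Origin: centre of its underside. Turned up to 0.15 rad.
- crate: Grey plastic find crate fixed to the bench, outside 352 (x) x 212 (y) x 60 mm high, walls and floor 6 mm. Origin: centre of its underside. Turned up to 0.15 rad.
- handle_1: Amphora handle (2 to 4 are there, others absent): round fired-clay bar 28 mm thick bent to a shallow C lying flat, 128 mm long (own y), about 0.16 kg. Straight middle 44 mm; both ends bend 22 mm to own -x. Origin: underside of the middle, the bar's centre line 14 mm above. Starts on the sherds, roughly across the crate, its -x to the crate's -x. Pinch the middle across own x.
- handle_2: Amphora handle (2 to 4 are there, others absent): round fired-clay bar 28 mm thick bent to a shallow C lying flat, 128 mm long (own y), about 0.16 kg. Straight middle 44 mm; both ends bend 22 mm to own -x. Origin: underside of the middle, the bar's centre line 14 mm above. Starts on the sherds, roughly across the crate, its -x to the crate's -x. Pinch the middle across own x.
- handle_3: Amphora handle (2 to 4 are there, others absent): round fired-clay bar 28 mm thick bent to a shallow C lying flat, 128 mm long (own y), about 0.16 kg. Straight middle 44 mm; both ends bend 22 mm to own -x. Origin: underside of the middle, the bar's centre line 14 mm above. Starts on the sherds, roughly across the crate, its -x to the crate's -x. Pinch the middle across own x.
- handle_4: Amphora handle (2 to 4 are there, others absent): round fired-clay bar 28 mm thick bent to a shallow C lying flat, 128 mm long (own y), about 0.16 kg. Straight middle 44 mm; both ends bend 22 mm to own -x. Origin: underside of the middle, the bar's centre line 14 mm above. Starts on the sherds, roughly across the crate, its -x to the crate's -x. Pinch the middle across own x.
- sherd_1: Flat irregular fired-clay sherd 10 mm thick, 85 to 105 mm across, starting flat on the crate's floor. Origin: centre of its underside. Stays in the crate.
- sherd_2: Flat irregular fired-clay sherd 10 mm thick, 85 to 105 mm across, starting flat on the crate's floor. Origin: centre of its underside. Stays in the crate.
- sherd_3: Flat irregular fired-clay sherd 10 mm thick, 85 to 105 mm across, starting flat on the crate's floor. Origin: centre of its underside. Stays in the crate.
- sherd_4: Flat irregular fired-clay sherd 10 mm thick, 85 to 105 mm across, starting flat on the crate's floor. Origin: centre of its underside. Stays in the crate.
- sherd_5: Flat irregular fired-clay sherd 10 mm thick, 85 to 105 mm across, starting flat on the crate's floor. Origin: centre of its underside. Stays in the crate.
- sherd_6: Flat irregular fired-clay sherd 10 mm thick, 85 to 105 mm across, starting flat on the crate's floor. Origin: centre of its underside. Stays in the crate.
- solvent_bottle: White plastic bottle, 60 mm across, 170 mm tall, standing on the bench beyond the work. Origin: centre of its underside. Leave alone.
- jar: Amber glass jar with a white cap, 64 mm across, 90 mm tall, standing on the bench beyond the work. Origin: centre of its underside. Leave alone.
Mind the look-alikes: they are no part of the job. Leave any purple, turquoise or yellow look-alike of the sherd_5 alone.

How it is judged (in metres and radians):
On the way, in this order (a step that is already met when the one before it is completed fails the run):
1. the hasp is swung up off the catch (value of joint hasp above 1.3 rad), for 0.2 s.
2. the lid lies flat on the pad, released (horizontal distance between lid and pad below 0.08 m and z of lid in the frame of pad below 0.015 m and angle between lid's own z axis and vertical below 0.08 rad and contact force between the fingers and lid below 0.2 N), for 0.2 s.
3. every handle lies in the open case, released (x of handle_1 in the frame of case between -0.137 and 0.137 m and y of handle_1 in the frame of case between -0.083 and 0.083 m and z of each of handle_1, handle_2, handle_3, handle_4 in the frame of case below 0.055 m and contact force between the fingers and handle_1 below 0.2 N and x of handle_2 in the frame of case between -0.137 and 0.137 m and y of handle_2 in the frame of case between -0.083 and 0.083 m and contact force between the fingers and handle_2 below 0.2 N and x of handle_3 in the frame of case between -0.137 and 0.137 m and y of handle_3 in the frame of case between -0.083 and 0.083 m and contact force between the fingers and handle_3 below 0.2 N and x of handle_4 in the frame of case between -0.137 and 0.137 m and y of handle_4 in the frame of case between -0.083 and 0.083 m and contact force between the fingers and handle_4 below 0.2 N and horizontal distance between lid and case above 0.15 m), for 0.2 s.
4. the lid is seated on the case again, its catch at the hasp's end, released, the hasp still up (horizontal distance between lid and case below 0.01 m and horizontal distance between lid_catch and case_catch_spot below 0.01 m and z of lid in the frame of case below 0.066 m and angle between lid's own z axis and vertical below 0.04 rad and contact force between the fingers and lid below 0.2 N and value of joint hasp above 0.5 rad), for 0.2 s.
5. the hasp is down over the catch (value of joint hasp below 0.12 rad), for 0.2 s.
At the end, for the whole second after the job is handed in: every handle present is inside the case, the lid is seated (within 10 mm of centred, its catch within 10 mm of its spot, flat within 0.04 rad, no more than 4 mm above its seat), the hasp is down (below 0.12 rad), all sherds are in the crate, everything is released and at rest (x of handle_1 in the frame of case between -0.137 and 0.137 m and y of handle_1 in the frame of case between -0.083 and 0.083 m and z of each of handle_1, handle_2, handle_3, handle_4 in the frame of case below 0.055 m and contact force between the fingers and handle_1 below 0.2 N and x of handle_2 in the frame of case between -0.137 and 0.137 m and y of handle_2 in the frame of case between -0.083 and 0.083 m and contact force between the fingers and handle_2 below 0.2 N and x of handle_3 in the frame of case between -0.137 and 0.137 m and y of handle_3 in the frame of case between -0.083 and 0.083 m and contact force between the fingers and handle_3 below 0.2 N and x of handle_4 in the frame of case between -0.137 and 0.137 m and y of handle_4 in the frame of case between -0.083 and 0.083 m and contact force between the fingers and handle_4 below 0.2 N and horizontal distance between lid and case below 0.01 m and horizontal distance between lid_catch and case_catch_spot below 0.01 m and z of lid in the frame of case below 0.066 m and angle between lid's own z axis and vertical below 0.04 rad and contact force between the fingers and lid below 0.2 N and value of joint hasp below 0.12 rad and x of sherd_1 in the frame of crate between -0.17 and 0.17 m and y of sherd_1 in the frame of crate between -0.1 and 0.1 m and height (world z) of each of sherd_1, sherd_2, sherd_3, sherd_4, sherd_5, sherd_6 below 0.06 m and x of sherd_2 in the frame of crate between -0.17 and 0.17 m and y of sherd_2 in the frame of crate between -0.1 and 0.1 m and x of sherd_3 in the frame of crate between -0.17 and 0.17 m and y of sherd_3 in the frame of crate between -0.1 and 0.1 m and x of sherd_4 in the frame of crate between -0.17 and 0.17 m and y of sherd_4 in the frame of crate between -0.1 and 0.1 m and x of sherd_5 in the frame of crate between -0.17 and 0.17 m and y of sherd_5 in the frame of crate between -0.1 and 0.1 m and x of sherd_6 in the frame of crate between -0.17 and 0.17 m and y of sherd_6 in the frame of crate between -0.1 and 0.1 m and linear speed of each of handle_1, handle_2, handle_3, handle_4, lid below 0.03 m/s); the robot touches nothing.
It fails at once if a handle or the lid falls freely faster than 1.1 m/s (a drop of about 6 cm) ((linear speed of handle_1 above 1.1 m/s and contact force between the fingers and handle_1 below 0.05 N) or (linear speed of handle_2 above 1.1 m/s and contact force between the fingers and handle_2 below 0.05 N) or (linear speed of handle_3 above 1.1 m/s and contact force between the fingers and handle_3 below 0.05 N) or (linear speed of handle_4 above 1.1 m/s and contact force between the fingers and handle_4 below 0.05 N) or (linear speed of lid above 1.1 m/s and contact force between the fingers and lid below 0.05 N)).
It fails at once if the bottle or jar is moved more than 4 cm (distance of any of solvent_bottle, jar from where it was at the start of the episode above 0.04 m).
It fails at once if the bottle is tipped over (angle between solvent_bottle's own z axis and vertical above 0.6 rad).
Of handle_1, handle_2, handle_3, handle_4 only 2 to 4 are there at a start; the rules pass over those that are not, and their reading is None.
At some moment in a run one of handle_1, handle_2, handle_3, handle_4, lid may be knocked a few centimetres aside while the robot is not near it.
It also fails if it takes over 210 s, if anything falls off the work surface, if the arm or the gripper's body presses on something with over 40 N, if the wrist force passes 120 N, or if a joint passes its speed limit or range.

## Working session

There is one attempt and no reset: what is moved stays moved. The work goes in short steps, Python scripts to look and compute and a tool call to move; the robot and the scene stay as the last step left them, time stands still between calls to the robot, and variables do not carry over. Pictures are saved under pics/ and viewed, at most 14 in all, crops included, and the job is handed in when it is done.

Besides the shell and the picture viewer there is one more tool, called after "Call:" by a JSON object that holds its "name" and its "arguments", one argument or row to a line. drive_tool: Moves the arm, as the interface text tells. Its arguments: {"type":"object","properties":{"slide":{"type":"array"},"spin":{"type":"array"},"gripper":{"type":"number"},"squeeze":{"type":"number"}},"required":["slide","spin"]}

```bash
mkdir -p pics; ls; python3 - <<'E'
from bench import monitor, optics, ctrl
import cv2
print(monitor.get_state()); print(ctrl.grasp_offset)
for n in("scene","top"):
    s=optics.snapshot(n); cv2.imwrite(f"pics/{n}0.png",s["color"])
    print(n,s["vfov"],s["cx"],s["cy"],s["dist_coeffs"],s["R"],s["t"])
E
```

```text
pics
{'t': 0.0, 'joint_pos': array([-1.29000685e+00,  1.50931466e-01,  1.43799606e+00, -2.62789903e-05,
        1.55379269e+00, -1.34006455e-01]), 'joint_velocities': array([ 0.00010604, -0.00102805, -0.00082859, -0.00085496, -0.00066049,
        0.00064397]), 'joint_efforts': array([-1.20516717e-03, -7.13054252e+01, -5.70856190e+01,  3.76780395e-05,
        8.96004756e-03,  3.47077878e-05]), 'tool_pos': array([ 231.63132109, -526.02269132,  230.723931  ]), 'ee_rot': array([-3.07316970e+00, -6.46668493e-01,  1.70972539e-04]), 'force': array([-0.32782599, -0.75440206,  0.82864691]), 'wrist_torque': array([-0.02015248, -0.02186086,  0.02644703]), 'grasp_force': 0.0, 'gripper_width': 1.000950568518894}
18.700000000000003
scene 53.233913271241825 322.20940761212944 199.0264621301135 [-0.01516101  0.          0.          0.          0.        ] [[-0.12081269  0.99253818  0.01650025]
 [ 0.67553922  0.09438393 -0.73125812]
 [-0.72735896 -0.0771987  -0.68190124]] [ 131.11035371 -268.74154039 1714.54829446]
top 46.18925977639488 311.8618387297049 201.40745427091073 [-0.11087477  0.          0.          0.          0.        ] [[ 0.02383999 -0.99968242 -0.00816827]
 [-0.99359623 -0.0227906  -0.11066673]
 [ 0.11044543  0.01075426 -0.99382401]] [ -91.61102992  515.42894398 1509.88307959]
```

View pics/top0.png

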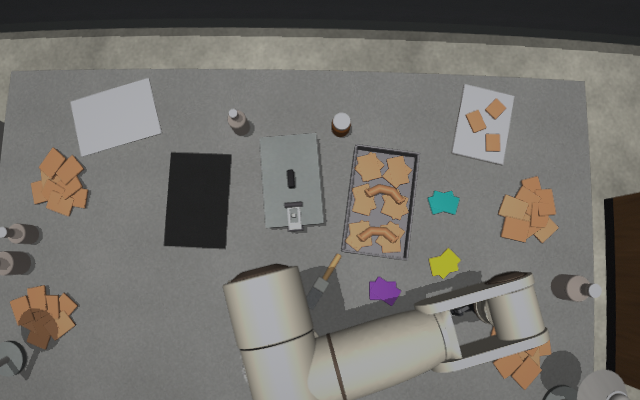

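View pics/scene0.png

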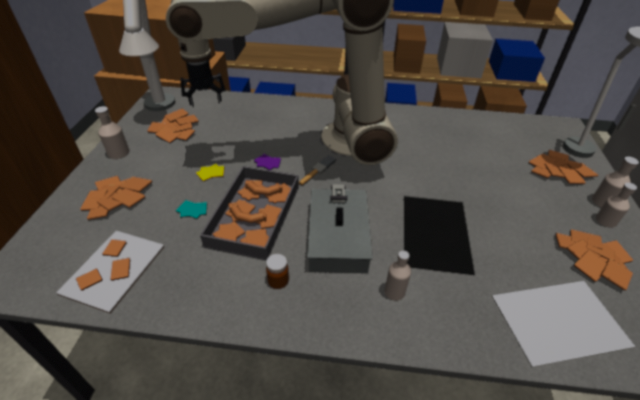

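Top view: the case is at (292,180) with its hasp at (293,215), the pad at (198,200) and the crate at (380,203). Two handles lie in the crate at (385,193) and (378,234), with coloured look-alikes outside it. The scene view agrees.

```bash
cat > h.py <<'E'
from bench import monitor, optics, ctrl
import cv2, numpy as np
from scipy.spatial.transform import Rotation as Ro
def K(s):
    f=200/np.tan(np.radians(s["vfov"]/2)); return np.array([[f,0,s["cx"]],[0,f,s["cy"]],[0,0,1]])
def cloud(s):
    h,w=s["depth"].shape
    g=np.stack(np.meshgrid(np.arange(w),np.arange(h)),-1).reshape(-1,1,2).astype(np.float32)
    n=cv2.undistortPoints(g,K(s),s["dist_coeffs"]).reshape(-1,2)
    P=np.c_[n,np.ones(len(n))]*s["depth"].reshape(-1,1)
    return ((P-s["t"])@s["R"]).reshape(h,w,3)   # R^T (P-t)
def ray(s,at):
    p=np.array([[[at[0]*640,at[1]*400]]],np.float32)
    n=cv2.undistortPoints(p,K(s),s["dist_coeffs"]).ravel()
    d=np.r_[n,1]@s["R"]; return -s["R"].T@s["t"], d/np.linalg.norm(d)
def tri(rs):
    A=sum(np.eye(3)-np.outer(d,d) for c,d in rs); b=sum((np.eye(3)-np.outer(d,d))@c for c,d in rs)
    X=np.linalg.solve(A,b); return X,[np.linalg.norm((np.eye(3)-np.outer(d,d))@(X-c)) for c,d in rs]
def at_z(r,z): return r[0]+r[1]*(z-r[0][2])/r[1][2]
def tool():
    s=monitor.get_state(); return s["tool_pos"],Ro.from_rotvec(s["ee_rot"]).as_matrix(),s
def go(p,yaw):  # world TCP target, yaw of tool y axis (mod pi) -> slide (m), spin
    t,R,s=tool(); d=R.T@(np.array(p)-t)/1000
    cur=np.arctan2(R[1,1],R[0,1]); dy=(yaw-cur+np.pi/2)%np.pi-np.pi/2
    print("tool",t.round(1),"yaw_y",round(cur,3),"slide",d.round(4),"spin",round(-dy,3),"j6",s["joint_pos"][5].round(2)) 
E
python3 - <<'E'
from h import *
S={n:optics.snapshot(n) for n in("top","scene")}
for n in["lid_knob","lid_catch","hasp_pull","hasp_hinge","case","lid","pad","crate","handle_1","jar","solvent_bottle"]:
    L={c:optics.landmark_of(n,c) for c in S}
    for c in S: print(n,c,[(np.round(np.array(d["at"])*[640,400],1).tolist(),round(d["confidence"],2)) for d in L[c]][:6])
    if n!="handle_1" and L["top"] and L["scene"]:
        X,r=tri([ray(S[c],L[c][0]["at"]) for c in S]); print("   ",X.round(1),np.round(r,1))
s=S["top"];C=cloud(s);bgr=s["color"].astype(int)
def rect(m,name):
    k,lab,st,_=cv2.connectedComponentsWithStats(m.astype(np.uint8)); i=1+np.argmax(st[1:,4])
    P=C[lab==i]; r=cv2.minAreaRect(P[:,:2].astype(np.float32)); print(name,r,"z med",np.median(P[:,2]),len(P))
X,Y,Z=C[...,0],C[...,1],C[...,2]
rg=np.zeros_like(X,bool);rg[120:270,150:430]=1
rect(rg&(abs(Z-78)<8),"lid")
rect(rg&(bgr.max(2)<40)&(Z<20)&(X>300)&(np.arange(640)[None]<245),"pad")
cr=rg&(Z>40)&(Z<70)&(np.arange(640)[None]>335)&(np.arange(400)[:,None]>140);rect(cr,"crate")
np.save("C.npy",C)
E
```

```text
lid_knob top []
lid_knob scene [([339.0, 212.3], 0.84), ([393.0, 291.8], 0.43)]
lid_catch top [([293.9, 216.9], 0.88)]
lid_catch scene [([339.2, 192.6], 0.91)]
    [460.6 -22.7  84.2] [2. 2.]
hasp_pull top [([291.8, 204.5], 0.73)]
hasp_pull scene [([336.6, 196.8], 0.66)]
    [498.7 -22.1 100.2] [4.3 4.3]
hasp_hinge top [([380.2, 206.2], 0.63), ([295.1, 228.2], 0.58), ([388.6, 238.5], 0.32)]
hasp_hinge scene [([340.1, 184.1], 0.79)]
    [ 497.8 -149.3  178.4] [133.4 133.4]
case top []
case scene [([270.2, 217.3], 0.55), ([256.0, 239.0], 0.53)]
lid top [([288.8, 179.1], 0.67), ([361.6, 204.9], 0.28)]
lid scene [([339.2, 222.9], 0.74)]
    [583.5  -6.6  68.9] [2.3 2.3]
pad top [([194.5, 204.4], 0.93), ([295.8, 229.1], 0.48), ([377.6, 231.4], 0.2)]
pad scene [([435.5, 233.0], 0.68)]
    [502.9 316.3 -17.5] [4. 4.]
crate top [([377.3, 202.8], 0.92), ([390.3, 236.9], 0.72)]
crate scene [([255.3, 211.8], 0.89), ([340.2, 186.8], 0.71)]
    [ 519.4 -296.6   14.9] [0.6 0.6]
handle_1 top [([380.4, 233.3], 0.95), ([384.6, 190.5], 0.71), ([297.9, 230.6], 0.53)]
handle_1 scene [([262.0, 195.2], 0.89), ([242.3, 219.0], 0.63)]
jar top [([341.0, 127.8], 0.68), ([294.0, 228.0], 0.66)]
jar scene [([281.1, 277.8], 0.81), ([336.4, 197.4], 0.26)]
    [ 771.1 -165.5   10.8] [6.6 6.6]
solvent_bottle top [([236.8, 130.2], 0.63)]
solvent_bottle scene [([394.5, 295.5], 0.92)]
    [765.2 180.1 -20.8] [6.9 6.9]
lid ((572.8116455078125, -10.342391967773438), (312.5959167480469, 185.2987060546875), 5.971694469451904) z med 77.96128503815308 4875
pad ((517.7938842773438, 307.5519104003906), (210.0538330078125, 314.4413757324219), 88.83220672607422) z med 5.646413450717907 5557
crate ((520.7342529296875, -302.0460205078125), (214.66824340820312, 354.12420654296875), 83.44994354248047) z med 58.27543970114824 866
```

```bash
python3 - <<'E'
from h import *
go([470,-302,330],-0.114)
s=optics.snapshot("wrist");t,R,_=tool();c=-s["R"].T@s["t"];print((R.T@(c-t)).round(1),(s["R"]@R).round(3),s["vfov"])
E
```

```text
tool [ 231.7 -526.2  231.3] yaw_y -1.156 slide [ 0.3085 -0.1092 -0.0987] spin -1.042 j6 -0.13
[  71.6    0.5 -141.9] [[-0.     1.    -0.   ]
 [-0.96  -0.    -0.278]
 [-0.278  0.     0.96 ]] 63.320624274870866
```

Call:
{"name": "drive_tool", "arguments": {
  "slide": [
    [0.3085,-0.109,-0.099],
    [0.3085,-0.109,-0.099],
    [0.3085,-0.109,-0.099],
    [0.3085,-0.109,-0.099],
    [0.3085,-0.109,-0.099],
    [0.3085,-0.109,-0.099],
    [0.3085,-0.109,-0.099],
    [0.3085,-0.109,-0.099]
  ],
  "spin": [-1.042,-1.042,-1.042,-1.042,-1.042,-1.042,-1.042,-1.042],
  "gripper": 1
}}

```text
t: 2.15
tool_pos: [473.0, -299.1, 331.9]
ee_rot: [2.333, 2.101, 0.002]
force: [-0.6, -0.8, -0.2]
gripper_width: 1.002
grasp_force: 0.0
```

```bash
python3 - <<'E'
from h import *
go([470,-302,330],-0.114)
s=optics.snapshot("wrist");cv2.imwrite("pics/w1.png",s["color"]);C=cloud(s);np.savez("w1.npz",C=C,col=s["color"])
print(tool()[0],[(d["at"],d["confidence"],C[int(d["at"][1]*400),int(d["at"][0]*640)].round(1)) for d in optics.landmark_of("handle_1","wrist")])
E
```

```text
tool [ 473.  -299.1  331.9] yaw_y -0.104 slide [-0.0032 -0.0027  0.0019] spin 0.01 j6 -0.6
[ 471.58710978 -300.63512817  330.89377326] [([0.4544, 0.3917], 0.65, array([ 426.2, -291.1,   42.7])), ([0.6028, 0.414], 0.65, array([ 552.4, -317.2,   39.5]))]
```

View pics/w1.png

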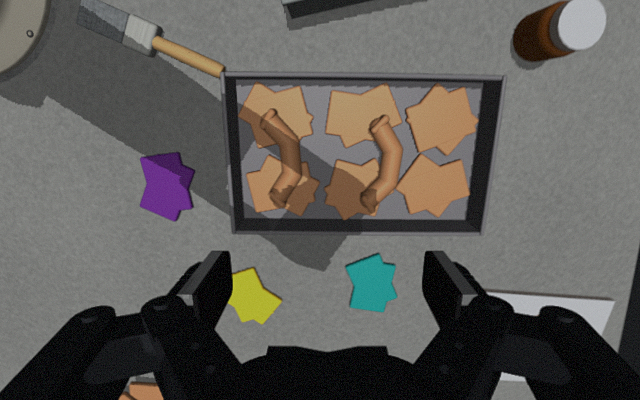

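Wrist view: two handles in the crate at (290,155) and (388,160), over six sherds. The paint brush and the yellow, purple and turquoise pieces are outside the crate.

```bash
python3 - <<'E'
from h import *
go([530,-12,330],-1.467)
E
```

```text
tool [ 470.5 -301.6  330.2] yaw_y -0.113 slide [2.945e-01 2.640e-02 2.000e-04] spin 1.354 j6 -0.59
```

Call:
{"name": "drive_tool", "arguments": {
  "slide": [
    [0.2945,0.026,0],
    [0.2945,0.026,0],
    [0.2945,0.026,0],
    [0.2945,0.026,0],
    [0.2945,0.026,0],
    [0.2945,0.026,0],
    [0.2945,0.026,0],
    [0.2945,0.026,0]
  ],
  "spin": [1.354,1.354,1.354,1.354,1.354,1.354,1.354,1.354]
}}

```text
t: 3.05
tool_pos: [529.4, -10.5, 329.9]
ee_rot: [-3.088, -0.57, 0.001]
force: [-0.1, -1.5, -0.1]
gripper_width: 0.996
grasp_force: 0.0
```

Call:
{"name": "drive_tool", "arguments": {
  "slide": [
    [0,0,0],
    [0,0,0],
    [0,0,0]
  ],
  "spin": [0.15,0.15,0.15]
}}

```text
t: 3.35
tool_pos: [529.2, -13.5, 330.0]
ee_rot: [-3.122, -0.351, 0.001]
force: [-0.2, 0.5, -0.6]
gripper_width: 1.002
grasp_force: 0.0
```

```bash
python3 - <<'E'
from h import *
go([530,-12,330],-1.467)
s=optics.snapshot("wrist");cv2.imwrite("pics/w2.png",s["color"]);C=cloud(s);np.savez("w2.npz",C=C,col=s["color"])
for n in["lid_catch","hasp_pull","hasp_hinge","lid_knob","case_catch_spot"]:
  print(n,[(np.round(np.array(d["at"])*[640,400]),d["confidence"],C[int(d["at"][1]*400),int(d["at"][0]*640)].round(1)) for d in optics.landmark_of(n,"wrist")])
E
```

```text
tool [529.2 -13.5 330. ] yaw_y -1.347 slide [ 0.0011 -0.0012  0.    ] spin 0.12 j6 1.18
lid_catch [(array([325., 213.]), 0.75, array([471.6, -24.6,  88.3])), (array([477., 192.]), 0.25, array([ 527. , -241.1,   15. ]))]
hasp_pull [(array([327., 193.]), 0.66, array([501.7, -20.3, 104.4]))]
hasp_hinge [(array([320., 249.]), 0.77, array([421.3, -27.9,  86.8]))]
lid_knob [(array([335., 125.]), 0.66, array([580.2, -11.4, 110.2]))]
case_catch_spot [(array([323., 214.]), 0.88, array([469.5, -21.3,  91.9]))]
```

View pics/w2.png

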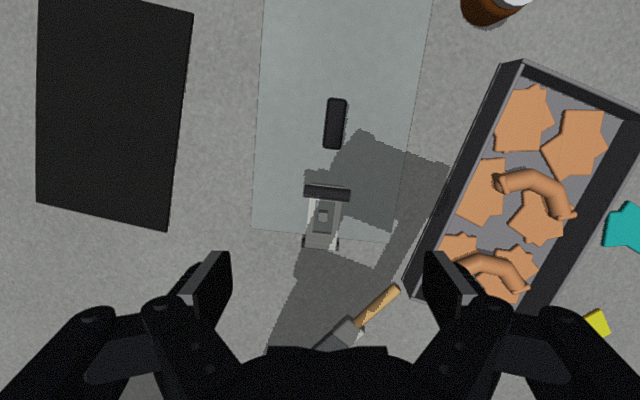

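The case lid fills the top centre: the knob is at (335,125), the pull bar at (327,193) and the catch in the hasp slot at (323,214).

```bash
python3 - <<'E'
from h import *
d=np.load("w2.npz");C=d["C"];dark=d["col"].max(2)<60
def comp(m,n):
    k,lab,st,_=cv2.connectedComponentsWithStats(m.astype(np.uint8))
    for i in 1+np.argsort(-st[1:,4])[:1]:
        P=C[lab==i];r=cv2.minAreaRect(P[:,:2].astype(np.float32));print(n,np.round(r[0],1),np.round(r[1],1),round(r[2],1),"z",np.percentile(P[:,2],[5,50,95]).round(1),st[i,4],st[i,:4])
b=np.zeros(C.shape[:2],bool)
k=b.copy();k[90:160,315:355]=1;comp(k&(C[...,2]>105),"knob")
k=b.copy();k[175:205,295:360]=1;comp(k&(C[...,2]>95),"pull")
k=b.copy();k[0:245,240:440]=1
m=k&(abs(C[...,2]-78)<5);comp(m,"lid")
# side edges & near edge of lid: line fits
E1,E2=[],[]
for r in range(20,215,5):
    c=np.where(m[r])[0]; E1.append(C[r,c[0]]);E2.append(C[r,c[-1]])
for E in(E1,E2):
    vx,vy,x,y=cv2.fitLine(np.float32(E)[:,:2],cv2.DIST_HUBER,0,.01,.01).ravel();print("edge yaw",np.arctan(vy/vx).round(4),"y at x=572",(y+(572-x)*vy/vx).round(1))
B=[C[np.where(m[:,c])[0][-1],c] for c in list(range(262,298,4))+list(range(345,380,4))]
vx,vy,x,y=cv2.fitLine(np.float32(B)[:,:2],cv2.DIST_HUBER,0,.01,.01).ravel();print("near yaw",np.arctan(-vx/vy).round(4),"x at y=-20",(x+(-20-y)*vx/vy).round(1))
E
```

```text
knob [580. -10.] [56.1 21.9] 6.2 z [106.4 108.9 110.6] 1011 [322  97  25  53]
pull [544.6 -10.3] [112.3  54.7] 11.7 z [ 98.1 102.9 104.9] 607 [303 185  47  17]
lid [578.4 -10.7] [291.  186.1] 6.1 z [76.  77.3 78.7] 33696 [251   0 182 244]
edge yaw 0.1109 y at x=572 80.5
edge yaw 0.1008 y at x=572 -103.2
near yaw 0.1022 x at y=-20 434.2
```

```bash
python3 - <<'E'
from h import *
go([499.5,-18.6,79],-1.465)
for a in np.array([.22,.44,.66,.88,1.1,1.32,1.55,1.75]):print(a,round(78*np.cos(a)-16*np.sin(a)-78,1),round(-(78*np.sin(a)+16*np.cos(a)-16),1))
E
```

```text
tool [529.4 -12.8 330.3] yaw_y -1.349 slide [-0.0305 -0.0009  0.2513] spin 0.116 j6 1.18
0.22 -5.4 -16.6
0.44 -14.2 -31.7
0.66 -26.2 -44.5
0.88 -40.6 -54.3
1.1 -56.9 -60.8
1.32 -74.1 -63.5
1.55 -92.4 -62.3
1.75 -107.6 -57.9
```

Call:
{"name": "drive_tool", "arguments": {
  "slide": [
    [-0.0305,-0.001,0.05],
    [-0.0305,-0.001,0.1],
    [-0.0305,-0.001,0.15],
    [-0.0305,-0.001,0.2],
    [-0.0305,-0.001,0.23],
    [-0.0305,-0.001,0.251],
    [-0.0305,-0.001,0.251],
    [-0.0305,-0.001,0.251]
  ],
  "spin": [0.116,0.116,0.116,0.116,0.116,0.116,0.116,0.116]
}}

```text
t: 4.45
tool_pos: [499.8, -18.3, 80.1]
ee_rot: [-3.137, -0.166, -0.001]
force: [-0.1, -0.4, 0.3]
gripper_width: 0.994
grasp_force: 0.0
```

Call:
{"name": "drive_tool", "arguments": {
  "slide": [
    [0,0,0],
    [0,0,0],
    [0,0,0],
    [0,0,0],
    [0,0,0],
    [0,0,0],
    [0,0,0],
    [0,0,0]
  ],
  "spin": [0,0,0,0,0,0,0,0],
  "gripper": -1,
  "squeeze": 30
}}

```text
t: 5.25
tool_pos: [500.7, -19.4, 80.8]
ee_rot: [3.135, 0.164, 0.005]
force: [4.0, -11.6, 3.2]
gripper_width: 0.644
grasp_force: 36.7
```

Call:
{"name": "drive_tool", "arguments": {
  "slide": [
    [-0.0054,0,-0.0166],
    [-0.0142,0,-0.0317],
    [-0.0262,0,-0.0445],
    [-0.0406,0,-0.0543],
    [-0.0569,0,-0.0608],
    [-0.0741,0,-0.0635],
    [-0.0924,0,-0.0623],
    [-0.1076,0,-0.0579]
  ],
  "spin": [0,0,0,0,0,0,0,0]
}}

```text
t: 6.05
tool_pos: [393.5, -31.0, 139.8]
ee_rot: [3.133, 0.164, 0.009]
force: [2.7, -11.2, 10.8]
gripper_width: 0.642
grasp_force: 33.3
```

Call:
{"name": "drive_tool", "arguments": {
  "slide": [
    [0,0,0],
    [0,0,0],
    [0,0,0],
    [0,0,0]
  ],
  "spin": [0,0,0,0],
  "gripper": 1
}}

```text
t: 6.45
tool_pos: [392.8, -29.4, 137.3]
ee_rot: [-3.137, -0.165, 0.0]
force: [0.3, -0.2, 0.1]
gripper_width: 0.999
grasp_force: 0.0
```

Call:
{"name": "drive_tool", "arguments": {
  "slide": [
    [0,0,-0.05],
    [0,0,-0.1],
    [0.1,0,-0.13],
    [0.15,0,-0.13],
    [0.15,0,-0.13],
    [0.15,0,-0.13]
  ],
  "spin": [0,0,0,0,0,0]
}}

```text
t: 7.05
tool_pos: [545.8, -13.2, 265.4]
ee_rot: [-3.136, -0.166, 0.004]
force: [0.6, -0.5, 0.6]
gripper_width: 1.003
grasp_force: 0.0
```

```bash
python3 - <<'E'
from h import *
s=optics.snapshot("wrist");cv2.imwrite("pics/w3.png",s["color"]);C=cloud(s)
for n in["lid_catch","hasp_pull","lid_knob"]:
  print(n,[(np.round(np.array(d["at"])*[640,400]),d["confidence"],C[int(d["at"][1]*400),int(d["at"][0]*640)].round(1)) for d in optics.landmark_of(n,"wrist")])
go([580,-10,80],-1.465)
E
```

```text
lid_catch [(array([328., 247.]), 0.55, array([471.3, -21.3,  92. ]))]
hasp_pull [(array([543., 287.]), 0.67, array([ 420.3, -308.5,   42.8])), (array([330., 142.]), 0.61, array([583.4, -12.1, 108.4])), (array([330., 343.]), 0.6, array([409. , -29.8, 162.7]))]
lid_knob [(array([330., 143.]), 0.95, array([582.5, -11.3, 109.3]))]
tool [541.  -13.7 267. ] yaw_y -1.465 slide [0.0393 0.0005 0.1869] spin -0.0 j6 1.3
```

View pics/w3.png

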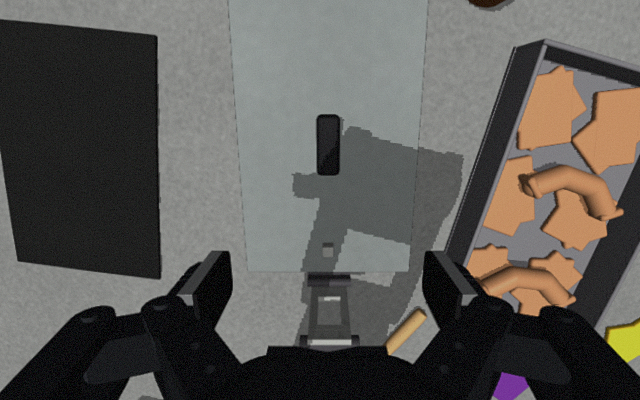

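The hasp now leans back past upright, with its tip at (332,340) and z≈163. The catch at (328,248) is free and the knob is at (328,144).

Call:
{"name": "drive_tool", "arguments": {
  "slide": [
    [0.0395,0,0.05],
    [0.0395,0,0.1],
    [0.0395,0,0.15],
    [0.0395,0,0.186],
    [0.0395,0,0.186],
    [0.0395,0,0.186]
  ],
  "spin": [0,0,0,0,0,0]
}}

```text
t: 7.85
tool_pos: [580.7, -9.8, 83.0]
ee_rot: [3.137, 0.164, 0.001]
force: [0.4, -0.6, 0.5]
gripper_width: 1.002
grasp_force: 0.0
```

Call:
{"name": "drive_tool", "arguments": {
  "slide": [
    [0,0,0],
    [0,0,0],
    [0,0,0],
    [0,0,0],
    [0,0,0],
    [0,0,0],
    [0,0,0],
    [0,0,0]
  ],
  "spin": [0,0,0,0,0,0,0,0],
  "gripper": -1,
  "squeeze": 70
}}

```text
t: 8.65
tool_pos: [581.3, -9.7, 82.1]
ee_rot: [3.137, 0.165, 0.002]
force: [-1.8, -0.6, 8.3]
gripper_width: 0.243
grasp_force: 70.2
```

Call:
{"name": "drive_tool", "arguments": {
  "slide": [
    [0,0,0],
    [0,0,0],
    [0,0,0],
    [0,0,0]
  ],
  "spin": [0,0,0,0]
}}

```text
t: 9.05
tool_pos: [581.3, -9.7, 82.1]
ee_rot: [3.137, 0.165, 0.002]
force: [-2.1, -0.3, 8.4]
gripper_width: 0.241
grasp_force: 70.2
```

Call:
{"name": "drive_tool", "arguments": {
  "slide": [
    [0,0,-0.015],
    [0,0,-0.04],
    [0,0,-0.075],
    [0,0,-0.11],
    [0,0,-0.13],
    [0,0,-0.13]
  ],
  "spin": [0,0,0,0,0,0]
}}

```text
t: 9.65
tool_pos: [581.8, -9.7, 214.8]
ee_rot: [3.136, 0.165, 0.008]
force: [0.3, 0.7, -5.2]
gripper_width: 0.245
grasp_force: 69.2
```

```bash
python3 - <<'E'
from h import *
go([517.8,307.6,33],-1.59)
E
```

```text
tool [581.8  -9.7 214.8] yaw_y -1.466 slide [-0.0312 -0.3224  0.1814] spin 0.124 j6 1.32
```

Call:
{"name": "drive_tool", "arguments": {
  "slide": [
    [0,-0.02,0],
    [0,-0.06,0],
    [-0.01,-0.105,0],
    [-0.018,-0.15,0],
    [-0.025,-0.195,0],
    [-0.031,-0.24,0],
    [-0.031,-0.28,0],
    [-0.031,-0.31,0]
  ],
  "spin": [0,0,0.02,0.04,0.06,0.09,0.11,0.124]
}}

```text
t: 10.45
tool_pos: [516.2, 297.6, 209.9]
ee_rot: [3.141, -0.029, -0.003]
force: [0.5, -1.0, -4.5]
gripper_width: 0.244
grasp_force: 69.4
```

Call:
{"name": "drive_tool", "arguments": {
  "slide": [
    [0,-0.01,0],
    [0,-0.012,0],
    [0,-0.012,0.03],
    [0,-0.012,0.07],
    [0,-0.012,0.11],
    [0,-0.012,0.14],
    [0,-0.012,0.16],
    [0,-0.012,0.16]
  ],
  "spin": [0,0,0,0,0,0,0,0]
}}

```text
t: 11.25
tool_pos: [516.5, 305.4, 48.0]
ee_rot: [3.139, -0.031, -0.008]
force: [-0.1, -0.1, -3.6]
gripper_width: 0.244
grasp_force: 69.3
```

```bash
python3 - <<'E'
from h import *
go([517.8,307.6,27],-1.59)
E
```

```text
tool [516.5 305.4  48. ] yaw_y -1.591 slide [ 0.0014 -0.0023  0.0209] spin -0.001 j6 2.0
```

Call:
{"name": "drive_tool", "arguments": {
  "slide": [
    [0,-0.001,0.008],
    [0,-0.001,0.015],
    [0,-0.001,0.019],
    [0,-0.001,0.021],
    [0,-0.001,0.022],
    [0,-0.001,0.022]
  ],
  "spin": [0,0,0,0,0,0]
}}

```text
t: 11.85
tool_pos: [517.9, 308.5, 29.4]
ee_rot: [-3.141, 0.03, -0.0]
force: [-0.7, 0.1, -3.7]
gripper_width: 0.244
grasp_force: 69.6
```

Call:
{"name": "drive_tool", "arguments": {
  "slide": [
    [0,0,0.002],
    [0,0,0.003],
    [0,0,0.004],
    [0,0,0.004]
  ],
  "spin": [0,0,0,0]
}}

```text
t: 12.25
tool_pos: [517.9, 308.5, 26.1]
ee_rot: [-3.141, 0.03, -0.001]
force: [-7.0, -2.5, 8.5]
gripper_width: 0.246
grasp_force: 71.3
```

Call:
{"name": "drive_tool", "arguments": {
  "slide": [
    [0,0,0],
    [0,0,0],
    [0,0,0],
    [0,0,0],
    [0,0,0]
  ],
  "spin": [0,0,0,0,0],
  "gripper": 1
}}

```text
t: 12.75
tool_pos: [517.8, 308.4, 25.2]
ee_rot: [-3.141, 0.03, 0.0]
force: [-0.3, 0.7, -0.1]
gripper_width: 0.999
grasp_force: 0.0
```

Call:
{"name": "drive_tool", "arguments": {
  "slide": [
    [0,0,-0.05],
    [0,0,-0.1],
    [0,0,-0.15],
    [0,0,-0.2],
    [0,0,-0.25],
    [-0.02,0,-0.27],
    [-0.02,0,-0.27]
  ],
  "spin": [0,0,0,0,0,0,0]
}}

```text
t: 13.45
tool_pos: [497.3, 309.3, 299.3]
ee_rot: [-3.139, 0.029, -0.008]
force: [-0.3, 0.4, -0.4]
gripper_width: 1.0
grasp_force: 0.0
```

```bash
cat > lidpad.py <<'E'
from h import *
s=optics.snapshot("wrist");C=cloud(s);col=s["color"];Z=C[...,2]
import sys; cv2.imwrite(sys.argv[1],col)
zk=float(sys.argv[2])
r=[(d["confidence"],C[int(d["at"][1]*400),int(d["at"][0]*640)].round(1),np.round(np.array(d["at"])*[640,400])) for d in optics.landmark_of("lid_knob","wrist")];print(r)
at=r[0][2].astype(int);b=np.zeros(Z.shape,bool);b[max(0,at[1]-40):at[1]+40,at[0]-35:at[0]+35]=1
k,lab,st,_=cv2.connectedComponentsWithStats((b&(abs(Z-zk)<6)).astype(np.uint8));i=1+np.argmax(st[1:,4])
P=C[lab==i];print("knob",cv2.minAreaRect(P[:,:2].astype(np.float32)),np.median(P[:,2]),st[i,4])
m=(abs(Z-zk+32)<5).astype(np.uint8)
k,lab,st,_=cv2.connectedComponentsWithStats(m);i=1+np.argmax(st[1:,4]);P=C[lab==i]
print("plate",cv2.minAreaRect(P[:,:2].astype(np.float32)),st[i]); A=np.c_[P[:,:2],np.ones(len(P))];print("plane",np.linalg.lstsq(A,P[:,2],rcond=None)[0].round(4))
E
python3 lidpad.py pics/w4.png 54
python3 -c "
from h import *
go([500,-12,330],-1.467);go([460,-302,230],-0.114)"
```

```text
[(0.94, array([519. , 310.5,  51.3]), array([327., 149.])), (0.52, array([522.6, 308. ,  52.3]), array([329., 145.]))]
knob ((516.5635375976562, 308.67987060546875), (20.84310531616211, 54.354042053222656), 88.89935302734375) 52.99785522778795 816
plate ((517.1552124023438, 308.5035400390625), (186.12362670898438, 293.3236083984375), 88.90274047851562) [  250    23   156   228 31592]
plane [-4.00000e-04 -3.00000e-04  2.16268e+01]
tool [497.8 308.8 295.1] yaw_y -1.589 slide [ 0.0082  0.3207 -0.035 ] spin -0.122 j6 2.01
tool [497.8 308.8 295.1] yaw_y -1.589 slide [-0.0264  0.6114  0.0649] spin -1.475 j6 2.01
```

View pics/w4.png

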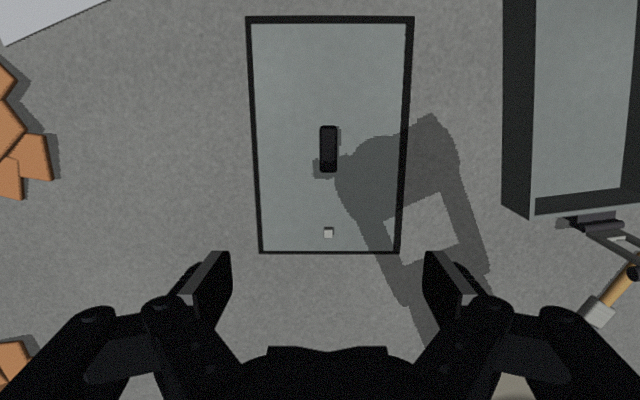

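The lid lies flat and centred on the pad, with its knob at (328,149) and its catch at (328,232). Next I look at the open case on the way to the crate.

Call:
{"name": "drive_tool", "arguments": {
  "slide": [
    [0.045,0.321,-0.035],
    [0.045,0.321,-0.035],
    [0.045,0.321,-0.035],
    [0.045,0.321,-0.035],
    [0.045,0.321,-0.035],
    [0.045,0.321,-0.035],
    [0.045,0.321,-0.035],
    [0.045,0.321,-0.035]
  ],
  "spin": [-0.122,-0.122,-0.122,-0.122,-0.122,-0.122,-0.122,-0.122]
}}

```text
t: 14.35
tool_pos: [537.2, -16.5, 328.5]
ee_rot: [3.138, 0.155, -0.004]
force: [0.7, 0.8, 0.6]
gripper_width: 0.999
grasp_force: 0.0
```

```bash
python3 - <<'E'
from h import *
s=optics.snapshot("wrist");C=cloud(s);cv2.imwrite("pics/w5.png",s["color"]);np.savez("w5.npz",C=C,col=s["color"])
Z=C[...,2]
for nm,z0,z1 in(("rim",64,76),("floor",2,12)):
    m=(Z>z0)&(Z<z1)&(C[...,0]>420)&(C[...,0]<740)&(abs(C[...,1]+10)<115)
    k,lab,st,_=cv2.connectedComponentsWithStats(m.astype(np.uint8))
    for i in 1+np.argsort(-st[1:,4])[:2]:
        P=C[lab==i];print(nm,cv2.minAreaRect(P[:,:2].astype(np.float32)),np.median(P[:,2]).round(1),st[i])
go([470,-302,230],-0.114)
E
```

```text
rim ((572.0350952148438, -12.168754577636719), (296.9394836425781, 178.16787719726562), 5.900060176849365) 69.1 [ 246    0  159  248 4497]
floor ((579.5610961914062, -11.40350341796875), (276.3340759277344, 166.52603149414062), 6.002716541290283) 5.3 [  261    15   129   204 24103]
floor ((609.8934936523438, 102.96289825439453), (0.0, 0.0), 0.0) 2.1 [246  94   1   1   1]
tool [537.  -14.7 328.5] yaw_y -1.471 slide [-0.0951  0.2792  0.0985] spin -1.357 j6 1.3
```

View pics/w5.png

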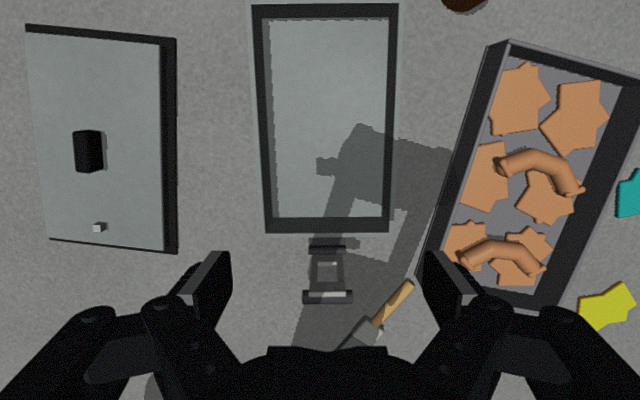

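The open case is empty, with its floor centred near (579.6,-11.3) and yaw 0.105. The lid is on the pad and both handles are still in the crate at (540,165) and (500,255).

Call:
{"name": "drive_tool", "arguments": {
  "slide": [
    [-0.095,0.279,0.04],
    [-0.095,0.279,0.04],
    [-0.095,0.279,0.04],
    [-0.095,0.279,0.04],
    [-0.095,0.279,0.04],
    [-0.095,0.279,0.04],
    [-0.095,0.279,0.04],
    [-0.095,0.279,0.04]
  ],
  "spin": [-1.357,-1.357,-1.357,-1.357,-1.357,-1.357,-1.357,-1.357]
}}

```text
t: 15.2
tool_pos: [470.0, -302.8, 287.5]
ee_rot: [-2.597, -1.761, 0.002]
force: [0.1, 1.0, -0.5]
gripper_width: 0.999
grasp_force: 0.0
```

Call:
{"name": "drive_tool", "arguments": {
  "slide": [
    [0,0,0],
    [0,0,0]
  ],
  "spin": [-0.157,-0.157]
}}

```text
t: 15.4
tool_pos: [471.3, -299.7, 289.0]
ee_rot: [-2.452, -1.961, 0.0]
force: [0.0, -1.6, 0.4]
gripper_width: 1.0
grasp_force: 0.0
```

```bash
cat > handles.py <<'E'
from h import *
s=optics.snapshot("wrist");C=cloud(s);Z=C[...,2];c=s["color"].astype(int)
m=(Z>26)&(Z<55)&(c[...,2]-c[...,0]>30)
k,lab,st,_=cv2.connectedComponentsWithStats(cv2.morphologyEx(m.astype(np.uint8),cv2.MORPH_OPEN,np.ones((3,3))))
out=[]
for i in 1+np.argsort(-st[1:,4])[:4]:
    if st[i,4]<300: continue
    P=C[lab==i];r=cv2.minAreaRect(P[:,:2].astype(np.float32));ctr=np.array(r[0]);a=np.radians(r[2])+(np.pi/2 if r[1][1]>r[1][0] else 0)
    u=np.array([np.cos(a),np.sin(a)]);  u=u if u[1]>0 else -u     # own y (long axis)
    x=np.array([u[1],-u[0]])                                        # own x
    q=(P[:,:2]-ctr);mid=abs(q@u)<15;top=np.percentile(P[mid][:,2],90)
    mx=q[mid]@x; cx=ctr+x*(np.percentile(mx,2)+np.percentile(mx,98))/2
    print("handle rect",np.round(r[1],1),"px",st[i,4],"mid",cx.round(1),"width",np.ptp(mx).round(1),"yaw_x",np.arctan2(x[1],x[0]).round(3),"top",top.round(1))
    go(list(cx)+[top-14-18.7],np.arctan2(x[1],x[0]))
E
python3 handles.py
```

```text
handle rect [135.7  48.9] px 2495 mid [ 560.1 -319.9] width 27.5 yaw_x -0.21 top 43.5
tool [ 471.3 -299.6  289.2] yaw_y -0.227 slide [-1.000e-04  9.150e-02  2.783e-01] spin -0.018 j6 -0.48
handle rect [134.6  48.2] px 2467 mid [ 425.6 -294.8] width 27.3 yaw_x -0.03 top 43.5
tool [ 471.3 -299.6  289.2] yaw_y -0.227 slide [-0.0059 -0.0453  0.2785] spin -0.197 j6 -0.48
```

Call:
{"name": "drive_tool", "arguments": {
  "slide": [
    [0,0.05,0],
    [0,0.0915,0.02],
    [0,0.0915,0.07],
    [0,0.0915,0.12],
    [0,0.0915,0.17],
    [0,0.0915,0.22],
    [0,0.0915,0.255],
    [0,0.0915,0.271]
  ],
  "spin": [-0.018,-0.018,-0.018,-0.018,-0.018,-0.018,-0.018,-0.018]
}}

```text
t: 16.25
tool_pos: [559.0, -318.9, 15.3]
ee_rot: [-2.439, -1.972, 0.002]
force: [-0.8, -0.5, 0.1]
gripper_width: 0.997
grasp_force: 0.0
```

Call:
{"name": "drive_tool", "arguments": {
  "slide": [
    [0,0,0],
    [0,0,0],
    [0,0,0],
    [0,0,0],
    [0,0,0],
    [0,0,0],
    [0,0,0],
    [0,0,0]
  ],
  "spin": [0,0,0,0,0,0,0,0],
  "gripper": -1,
  "squeeze": 50
}}

```text
t: 17.05
tool_pos: [560.7, -321.2, 21.1]
ee_rot: [2.438, 1.977, 0.001]
force: [-2.0, 0.3, 9.8]
gripper_width: 0.311
grasp_force: 48.5
```

```bash
python3 -c "
from h import *
go([560,-320,18],-0.21)"
```

```text
tool [ 560.7 -321.2   21.1] yaw_y -0.208 slide [ 0.0011 -0.001   0.0031] spin 0.002 j6 -0.43
```

Call:
{"name": "drive_tool", "arguments": {
  "slide": [
    [0,0,-0.01],
    [0,0,-0.04],
    [0,0,-0.08],
    [0,0,-0.12],
    [0,0,-0.15],
    [0,0,-0.15]
  ],
  "spin": [0,0,0,0,0,0]
}}

```text
t: 17.65
tool_pos: [561.4, -321.7, 175.3]
ee_rot: [2.434, 1.974, 0.003]
force: [-0.2, -0.3, -1.9]
gripper_width: 0.304
grasp_force: 49.7
```

```bash
cat > place.py <<'E'
from h import *
import sys
lx=float(sys.argv[1]);c=np.array([579.6,-11]);y=.105
p=c+lx*np.array([np.cos(y),np.sin(y)]);go([p[0],p[1],float(sys.argv[2])],y)
E
python3 place.py 65 110
python3 - <<'E'
from h import *
s=optics.snapshot("wrist");cv2.imwrite("pics/w6.png",s["color"])
E
```

```text
tool [ 561.4 -321.7  175.3] yaw_y -0.208 slide [0.328  0.0151 0.0643] spin -0.313 j6 -0.43
```

View pics/w6.png

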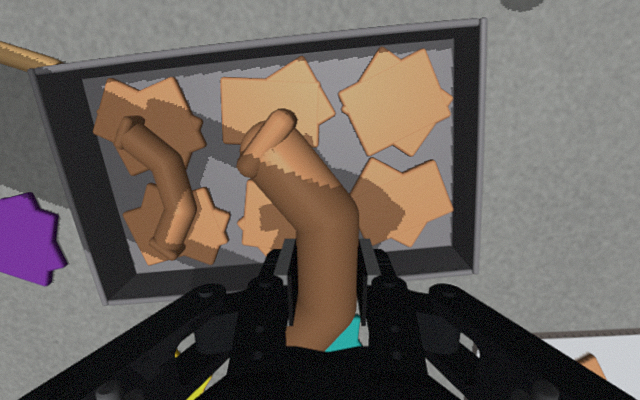

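The handle is held by its middle between the fingers. One handle is left in the crate at (165,185), and all the sherds are in place.

Call:
{"name": "drive_tool", "arguments": {
  "slide": [
    [0.03,0,0],
    [0.075,0.004,0],
    [0.12,0.006,0],
    [0.165,0.008,0],
    [0.21,0.01,0],
    [0.255,0.012,0],
    [0.295,0.014,0],
    [0.32,0.015,0]
  ],
  "spin": [0,-0.04,-0.08,-0.12,-0.17,-0.22,-0.27,-0.3]
}}

```text
t: 18.5
tool_pos: [640.7, -7.8, 168.4]
ee_rot: [-2.111, -2.324, 0.0]
force: [0.5, -0.9, -2.0]
gripper_width: 0.308
grasp_force: 49.6
```

Call:
{"name": "drive_tool", "arguments": {
  "slide": [
    [0.008,0,0],
    [0.008,0,0],
    [0.008,0,0.02],
    [0.008,0,0.06],
    [0.008,0,0.09],
    [0.008,0,0.11],
    [0.008,0,0.12],
    [0.008,0,0.12]
  ],
  "spin": [-0.013,-0.013,-0.013,-0.013,-0.013,-0.013,-0.013,-0.013]
}}

```text
t: 19.3
tool_pos: [639.3, -3.7, 48.1]
ee_rot: [-2.102, -2.332, 0.002]
force: [0.6, -0.3, -1.0]
gripper_width: 0.311
grasp_force: 49.6
```

```bash
python3 place.py 65 10
```

```text
tool [639.3  -3.7  48.1] yaw_y 0.104 slide [-0.001   0.0049  0.038 ] spin -0.001 j6 -0.23
```

Call:
{"name": "drive_tool", "arguments": {
  "slide": [
    [0,0.004,0.012],
    [0,0.004,0.022],
    [0,0.004,0.028],
    [0,0.004,0.032],
    [0,0.004,0.034],
    [0,0.004,0.034]
  ],
  "spin": [0,0,0,0,0,0]
}}

```text
t: 19.9
tool_pos: [644.0, -2.3, 15.1]
ee_rot: [-2.101, -2.335, 0.0]
force: [0.1, -0.5, -0.7]
gripper_width: 0.305
grasp_force: 49.6
```

Call:
{"name": "drive_tool", "arguments": {
  "slide": [
    [0,0,0.002],
    [0,0,0.004],
    [0,0,0.005],
    [0,0,0.005]
  ],
  "spin": [0,0,0,0]
}}

```text
t: 20.3
tool_pos: [644.3, -2.4, 11.3]
ee_rot: [2.101, 2.335, 0.001]
force: [-5.8, -0.2, 11.6]
gripper_width: 0.308
grasp_force: 51.1
```

Call:
{"name": "drive_tool", "arguments": {
  "slide": [
    [0,0,0],
    [0,0,0],
    [0,0,0],
    [0,0,0],
    [0,0,0]
  ],
  "spin": [0,0,0,0,0],
  "gripper": 1
}}

```text
t: 20.8
tool_pos: [642.5, -2.4, 9.6]
ee_rot: [-2.099, -2.333, 0.004]
force: [-14.6, -1.3, 4.1]
gripper_width: 0.998
grasp_force: 5.4
```

Call:
{"name": "drive_tool", "arguments": {
  "slide": [
    [0,0,-0.04],
    [0,0,-0.09],
    [0,0,-0.14],
    [0,0,-0.19],
    [0,0,-0.24],
    [0,0,-0.26],
    [0,0,-0.26]
  ],
  "spin": [0,0,0,0,0,0,0]
}}

```text
t: 21.5
tool_pos: [644.9, -2.5, 274.1]
ee_rot: [2.098, 2.332, 0.005]
force: [-0.1, 0.3, -0.2]
gripper_width: 0.999
grasp_force: 0.0
```

```bash
python3 - <<'E'
from h import *
go([425.6,-294.8,270],-0.03)
E
```

```text
tool [644.9  -2.5 274.1] yaw_y 0.105 slide [-0.2677 -0.2488  0.003 ] spin 0.135 j6 -0.23
```

Call:
{"name": "drive_tool", "arguments": {
  "slide": [
    [-0.268,-0.23,0],
    [-0.268,-0.23,0],
    [-0.268,-0.23,0],
    [-0.268,-0.23,0],
    [-0.268,-0.23,0],
    [-0.268,-0.23,0],
    [-0.268,-0.23,0],
    [-0.268,-0.23,0]
  ],
  "spin": [0.135,0.135,0.135,0.135,0.135,0.135,0.135,0.135]
}}

```text
t: 22.3
tool_pos: [440.4, -296.7, 268.9]
ee_rot: [-2.258, -2.182, 0.002]
force: [0.2, 1.7, 0.5]
gripper_width: 0.998
grasp_force: 0.0
```

Call:
{"name": "drive_tool", "arguments": {
  "slide": [
    [0,0,0],
    [0,0,0]
  ],
  "spin": [0,0]
}}

```text
t: 22.5
tool_pos: [443.8, -292.4, 269.6]
ee_rot: [-2.253, -2.188, -0.0]
force: [0.0, 1.0, -0.6]
gripper_width: 0.996
grasp_force: 0.0
```

```bash
python3 handles.py
```

```text
handle rect [134.1  47.8] px 2694 mid [ 425.4 -295.1] width 26.3 yaw_x -0.04 top 43.4
tool [ 444.  -292.1  269.7] yaw_y -0.028 slide [-0.0036 -0.0185  0.259 ] spin 0.012 j6 -0.7
```

Call:
{"name": "drive_tool", "arguments": {
  "slide": [
    [-0.0035,-0.0185,0.04],
    [-0.0035,-0.0185,0.09],
    [-0.0035,-0.0185,0.14],
    [-0.0035,-0.0185,0.19],
    [-0.0035,-0.0185,0.225],
    [-0.0035,-0.0185,0.245],
    [-0.0035,-0.0185,0.251],
    [-0.0035,-0.0185,0.251]
  ],
  "spin": [0.012,0.012,0.012,0.012,0.012,0.012,0.012,0.012]
}}

```text
t: 23.35
tool_pos: [425.3, -295.1, 18.9]
ee_rot: [-2.265, -2.176, -0.0]
force: [-0.2, 0.9, -0.0]
gripper_width: 1.0
grasp_force: 0.0
```

Call:
{"name": "drive_tool", "arguments": {
  "slide": [
    [0,0,0],
    [0,0,0],
    [0,0,0],
    [0,0,0],
    [0,0,0],
    [0,0,0],
    [0,0,0],
    [0,0,0]
  ],
  "spin": [0,0,0,0,0,0,0,0],
  "gripper": -1,
  "squeeze": 50
}}

```text
t: 24.15
tool_pos: [425.2, -296.2, 20.0]
ee_rot: [2.267, 2.174, 0.0]
force: [0.1, 1.2, 8.4]
gripper_width: 0.31
grasp_force: 48.6
```

Call:
{"name": "drive_tool", "arguments": {
  "slide": [
    [0,0,-0.01],
    [0,0,-0.04],
    [0,0,-0.08],
    [0,0,-0.12],
    [0,0,-0.15],
    [0,0,-0.15]
  ],
  "spin": [0,0,0,0,0,0]
}}

```text
t: 24.75
tool_pos: [426.0, -297.0, 174.1]
ee_rot: [2.262, 2.17, 0.001]
force: [0.4, 0.1, -1.6]
gripper_width: 0.307
grasp_force: 49.7
```

```bash
python3 place.py -45 110
```

```text
tool [ 426.  -297.   174.1] yaw_y -0.042 slide [0.2859 0.0967 0.0633] spin -0.147 j6 -0.72
```

Call:
{"name": "drive_tool", "arguments": {
  "slide": [
    [0.02,0.03,0],
    [0.05,0.06,0],
    [0.09,0.085,0],
    [0.135,0.0965,0],
    [0.18,0.0965,0],
    [0.225,0.0965,0],
    [0.26,0.0965,0],
    [0.28,0.0965,0]
  ],
  "spin": [0,-0.02,-0.04,-0.06,-0.08,-0.1,-0.13,-0.147]
}}

```text
t: 25.55
tool_pos: [532.4, -17.6, 168.8]
ee_rot: [-2.097, -2.338, 0.0]
force: [0.3, -1.1, -1.2]
gripper_width: 0.309
grasp_force: 49.8
```

Call:
{"name": "drive_tool", "arguments": {
  "slide": [
    [0.006,0,0],
    [0.006,0,0],
    [0.006,0,0.02],
    [0.006,0,0.06],
    [0.006,0,0.09],
    [0.006,0,0.11],
    [0.006,0,0.12],
    [0.006,0,0.12]
  ],
  "spin": [0,0,0,0,0,0,0,0]
}}

```text
t: 26.35
tool_pos: [531.8, -15.1, 48.2]
ee_rot: [-2.102, -2.333, 0.002]
force: [-0.2, -0.4, -1.2]
gripper_width: 0.305
grasp_force: 49.9
```

```bash
python3 place.py -45 10
```

```text
tool [531.8 -15.1  48.2] yaw_y 0.104 slide [-0.001   0.0031  0.0382] spin -0.001 j6 -0.28
```

Call:
{"name": "drive_tool", "arguments": {
  "slide": [
    [0,0.003,0.012],
    [0,0.003,0.022],
    [0,0.003,0.028],
    [0,0.003,0.032],
    [0,0.003,0.034],
    [0,0.003,0.036],
    [0,0.003,0.038],
    [0,0.003,0.038]
  ],
  "spin": [0,0,0,0,0,0,0,0]
}}

```text
t: 27.15
tool_pos: [535.3, -13.9, 11.1]
ee_rot: [-2.101, -2.335, -0.0]
force: [-0.1, -0.1, -0.4]
gripper_width: 0.301
grasp_force: 49.9
```

Call:
{"name": "drive_tool", "arguments": {
  "slide": [
    [0,0,0.001],
    [0,0,0.002],
    [0,0,0.003],
    [0,0,0.003]
  ],
  "spin": [0,0,0,0]
}}

```text
t: 27.55
tool_pos: [535.6, -14.0, 9.9]
ee_rot: [2.101, 2.335, 0.001]
force: [-10.6, 1.9, 25.8]
gripper_width: 0.308
grasp_force: 52.8
```

Call:
{"name": "drive_tool", "arguments": {
  "slide": [
    [0,0,0],
    [0,0,0],
    [0,0,0],
    [0,0,0],
    [0,0,0]
  ],
  "spin": [0,0,0,0,0],
  "gripper": 1
}}

```text
t: 28.05
tool_pos: [535.3, -14.0, 8.1]
ee_rot: [-2.101, -2.335, 0.0]
force: [0.4, -0.1, -1.0]
gripper_width: 0.997
grasp_force: 0.0
```

Call:
{"name": "drive_tool", "arguments": {
  "slide": [
    [0,0,-0.04],
    [0,0,-0.09],
    [0,0,-0.14],
    [0,0,-0.19],
    [0,0,-0.24],
    [0,0,-0.29],
    [0,0,-0.31],
    [0,0,-0.31]
  ],
  "spin": [0,0,0,0,0,0,0,0]
}}

```text
t: 28.85
tool_pos: [536.0, -14.1, 321.6]
ee_rot: [2.098, 2.332, 0.004]
force: [-0.1, 0.5, -0.3]
gripper_width: 1.003
grasp_force: 0.0
```

```bash
python3 - <<'E'
from h import *
s=optics.snapshot("wrist");cv2.imwrite("pics/w7.png",s["color"]);s=optics.snapshot("top");cv2.imwrite("pics/t7.png",s["color"])
go([505,308.5,300],-1.589)
E
```

```text
tool [535.3 -14.  317.7] yaw_y 0.105 slide [0.3239 0.0038 0.0178] spin -1.447 j6 -0.28
```

View pics/w7.png

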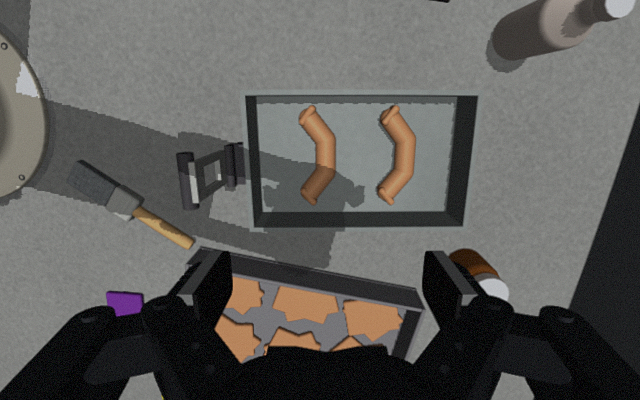

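Both handles lie flat in the case at (325,155) and (403,155). The hasp is still leaning back, and only sherds are left in the crate.

Call:
{"name": "drive_tool", "arguments": {
  "slide": [
    [0.324,0.004,0.018],
    [0.324,0.004,0.018],
    [0.324,0.004,0.018],
    [0.324,0.004,0.018],
    [0.324,0.004,0.018],
    [0.324,0.004,0.018],
    [0.324,0.004,0.018],
    [0.324,0.004,0.018]
  ],
  "spin": [1.694,1.694,1.694,1.694,1.694,1.694,1.694,1.694]
}}

```text
t: 29.75
tool_pos: [503.9, 311.7, 297.9]
ee_rot: [-2.998, -0.936, 0.005]
force: [0.5, -1.0, -0.6]
gripper_width: 1.001
grasp_force: 0.0
```

```bash
python3 - <<'E'
from h import *
go([505,308.5,300],-1.589)
E
```

```text
tool [503.9 311.7 297.9] yaw_y -0.965 slide [-0.001   0.0033 -0.0021] spin 0.624 j6 1.39
```

Call:
{"name": "drive_tool", "arguments": {
  "slide": [
    [0,0.003,0],
    [0,0.003,0],
    [0,0.003,0],
    [0,0.003,0],
    [0,0.003,0],
    [0,0.003,0],
    [0,0.003,0]
  ],
  "spin": [0.624,0.624,0.624,0.624,0.624,0.624,0.624]
}}

```text
t: 30.45
tool_pos: [506.9, 306.1, 299.6]
ee_rot: [3.141, -0.019, -0.001]
force: [-0.4, -0.0, 0.7]
gripper_width: 0.998
grasp_force: 0.0
```

```bash
python3 lidpad.py pics/w8.png 54; python3 -c "
from h import *
go([517.5,308.5,27],-1.589)"
```

```text
[(0.84, array([520.1, 309.2,  53.2]), array([325., 154.]))]
knob ((516.3961181640625, 308.4997253417969), (20.97233772277832, 56.51476287841797), 88.83606719970703) 52.97448689337846 815
plate ((516.8360595703125, 307.684814453125), (186.01123046875, 293.79052734375), 89.15838623046875) [  248    30   155   226 30975]
plane [-5.0000e-04 -3.0000e-04  2.1665e+01]
tool [506.9 306.1 300. ] yaw_y -1.584 slide [ 0.0107 -0.0025  0.273 ] spin 0.005 j6 2.0
```

Call:
{"name": "drive_tool", "arguments": {
  "slide": [
    [0.0105,-0.0025,0.04],
    [0.0105,-0.0025,0.09],
    [0.0105,-0.0025,0.14],
    [0.0105,-0.0025,0.19],
    [0.0105,-0.0025,0.235],
    [0.0105,-0.0025,0.262],
    [0.0105,-0.0025,0.272],
    [0.0105,-0.0025,0.272]
  ],
  "spin": [0.006,0.006,0.006,0.006,0.006,0.006,0.006,0.006]
}}

```text
t: 31.35
tool_pos: [517.2, 308.4, 27.6]
ee_rot: [3.141, -0.032, -0.002]
force: [-0.1, 0.5, 0.3]
gripper_width: 1.0
grasp_force: 0.0
```

Call:
{"name": "drive_tool", "arguments": {
  "slide": [
    [0,0,0],
    [0,0,0],
    [0,0,0],
    [0,0,0],
    [0,0,0],
    [0,0,0],
    [0,0,0],
    [0,0,0]
  ],
  "spin": [0,0,0,0,0,0,0,0],
  "gripper": -1,
  "squeeze": 70
}}

```text
t: 32.15
tool_pos: [517.9, 308.6, 29.1]
ee_rot: [-3.141, 0.034, -0.002]
force: [-1.5, -2.1, 8.2]
gripper_width: 0.243
grasp_force: 70.3
```

Call:
{"name": "drive_tool", "arguments": {
  "slide": [
    [0,0,0],
    [0,0,0],
    [0,0,-0.015],
    [0,0,-0.045],
    [0,0,-0.085],
    [0,0,-0.13],
    [0,0,-0.17],
    [0,0,-0.185]
  ],
  "spin": [0,0,0,0,0,0,0,0]
}}

```text
t: 32.95
tool_pos: [518.2, 308.9, 218.3]
ee_rot: [-3.139, 0.034, -0.008]
force: [-0.3, 0.1, -3.7]
gripper_width: 0.246
grasp_force: 69.3
```

Call:
{"name": "drive_tool", "arguments": {
  "slide": [
    [0,0,0],
    [0,0,0]
  ],
  "spin": [0,0]
}}

```text
t: 33.15
tool_pos: [517.0, 308.3, 211.5]
ee_rot: [3.141, -0.034, -0.003]
force: [-0.3, -0.4, -5.5]
gripper_width: 0.242
grasp_force: 69.2
```

```bash
python3 -c "
from h import *
go([581.3,-10,100],-1.466)"
python3 lidpad.py pics/w9.png 242
```

```text
tool [517.  308.3 211.5] yaw_y -1.592 slide [0.0714 0.3168 0.1116] spin -0.126 j6 2.0
[(0.69, array([524.9, 307.2, 235.7]), array([329., 269.]))]
knob ((518.9993896484375, 297.7196350097656), (4.031415939331055, 21.4737548828125), 78.53732299804688) 243.17991500961136 316
plate ((542.4586181640625, 307.42913818359375), (21.49615478515625, 4.267621040344238), 84.43073272705078) [304 203  47  12 226]
plane [1.63900e-01 8.40000e-03 1.19401e+02]
```

Call:
{"name": "drive_tool", "arguments": {
  "slide": [
    [0.02,0.02,0],
    [0.045,0.055,0],
    [0.065,0.095,0],
    [0.072,0.14,0],
    [0.072,0.185,0],
    [0.072,0.23,0],
    [0.072,0.27,0],
    [0.072,0.3,0]
  ],
  "spin": [0,-0.02,-0.04,-0.06,-0.08,-0.1,-0.12,-0.126]
}}

```text
t: 34.05
tool_pos: [582.2, 4.7, 211.4]
ee_rot: [-3.137, -0.163, 0.004]
force: [1.3, 0.5, -4.2]
gripper_width: 0.247
grasp_force: 69.2
```

Call:
{"name": "drive_tool", "arguments": {
  "slide": [
    [0,0.01,0],
    [0,0.017,0],
    [0,0.017,0],
    [0,0.017,0.03],
    [0,0.017,0.07],
    [0,0.017,0.1],
    [0,0.017,0.105],
    [0,0.017,0.105]
  ],
  "spin": [0,0,0,0,0,0,0,0]
}}

```text
t: 34.85
tool_pos: [584.7, -8.9, 108.1]
ee_rot: [-3.137, -0.166, 0.002]
force: [1.1, -0.3, -3.3]
gripper_width: 0.243
grasp_force: 69.2
```

Call:
{"name": "drive_tool", "arguments": {
  "slide": [
    [0,0,0],
    [0,0,0]
  ],
  "spin": [0,0]
}}

```text
t: 35.05
tool_pos: [585.6, -9.7, 110.0]
ee_rot: [3.137, 0.165, 0.004]
force: [0.1, 0.2, -3.2]
gripper_width: 0.242
grasp_force: 69.3
```

```bash
python3 -c "
from h import *
go([580.8,-10.7,83],-1.466)
s=optics.snapshot('wrist');cv2.imwrite('pics/w10.png',s['color'])"
```

```text
tool [585.6  -9.7 110. ] yaw_y -1.466 slide [-0.005   0.0005  0.027 ] spin 0.0 j6 1.32
```

View pics/w10.png

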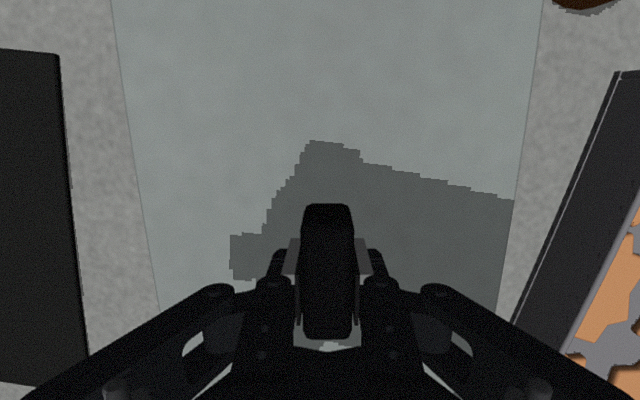

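The lid is level in the gripper above the case, so I'll correct x by −5 mm and lower it.

Call:
{"name": "drive_tool", "arguments": {
  "slide": [
    [-0.005,0.0005,0],
    [-0.005,0.0005,0],
    [-0.005,0.0005,0.008],
    [-0.005,0.0005,0.014],
    [-0.005,0.0005,0.018],
    [-0.005,0.0005,0.022],
    [-0.005,0.0005,0.024],
    [-0.005,0.0005,0.024]
  ],
  "spin": [0,0,0,0,0,0,0,0]
}}

```text
t: 35.9
tool_pos: [579.8, -10.9, 85.1]
ee_rot: [3.137, 0.164, 0.0]
force: [-8.2, 1.3, 11.9]
gripper_width: 0.244
grasp_force: 71.7
```

Call:
{"name": "drive_tool", "arguments": {
  "slide": [
    [0,0,0],
    [0,0,0],
    [0,0,0],
    [0,0,0],
    [0,0,0]
  ],
  "spin": [0,0,0,0,0],
  "gripper": 1
}}

```text
t: 36.4
tool_pos: [579.9, -10.9, 84.2]
ee_rot: [-3.137, -0.164, 0.0]
force: [0.3, -0.1, 0.3]
gripper_width: 0.997
grasp_force: 0.0
```

Call:
{"name": "drive_tool", "arguments": {
  "slide": [
    [0,0,-0.05],
    [0,0,-0.1],
    [0,0,-0.15],
    [0,0,-0.2],
    [-0.03,0,-0.24],
    [-0.05,0,-0.25],
    [-0.05,0,-0.25]
  ],
  "spin": [0,0,0,0,0,0,0]
}}

```text
t: 37.1
tool_pos: [529.1, -16.3, 337.2]
ee_rot: [3.136, 0.164, 0.007]
force: [0.1, 0.7, -0.3]
gripper_width: 1.001
grasp_force: 0.0
```

```bash
python3 lidpad.py pics/w11.png 110; python3 -c "
from h import *
go([390,-30.7,200],-1.466)"
```

```text
[(0.84, array([580.8, -11.6, 109.9]), array([327., 123.]))]
knob ((578.8926391601562, -11.110897064208984), (55.482112884521484, 21.295351028442383), 5.445505142211914) 108.97154898201758 969
plate ((573.59375, -11.690963745117188), (282.573974609375, 186.3115692138672), 6.041264533996582) [  244     0   165   236 34573]
plane [-3.00000e-04 -2.00000e-04  7.74791e+01]
tool [530.2 -16.1 334.2] yaw_y -1.466 slide [-1.410e-01 -1.000e-04  1.341e-01] spin -0.0 j6 1.29
```

View pics/w11.png

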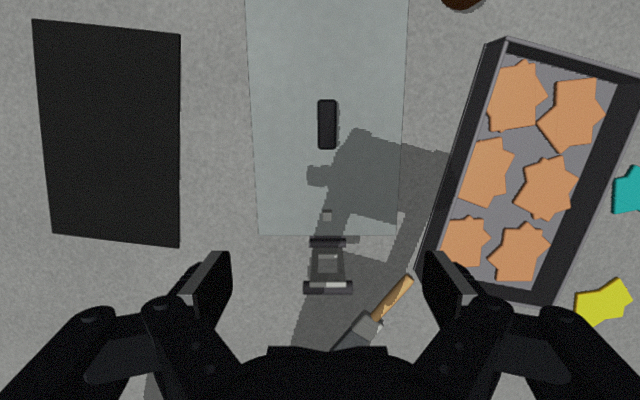

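The lid is back on: plate level at z≈77.5, knob at (327,123) and centre about (579,-11). All six sherds are in the crate, and the hasp is still up at (328,285).

Call:
{"name": "drive_tool", "arguments": {
  "slide": [
    [-0.05,0,0],
    [-0.1,0,0],
    [-0.138,0,0],
    [-0.138,0,0.05],
    [-0.138,0,0.1],
    [-0.138,0,0.15],
    [-0.138,0,0.185],
    [-0.138,0,0.196]
  ],
  "spin": [0,0,0,0,0,0,0,0]
}}

```text
t: 38.0
tool_pos: [391.3, -29.9, 134.2]
ee_rot: [-3.135, -0.164, 0.01]
force: [0.5, 0.4, 0.9]
gripper_width: 1.002
grasp_force: 0.0
```

Call:
{"name": "drive_tool", "arguments": {
  "slide": [
    [0,0,0],
    [0,0,0],
    [0,0,0],
    [0,0,0],
    [0,0,0],
    [0,0,0],
    [0,0,0],
    [0,0,0]
  ],
  "spin": [0,0,0,0,0,0,0,0],
  "gripper": -1,
  "squeeze": 30
}}

```text
t: 38.8
tool_pos: [393.8, -31.1, 140.0]
ee_rot: [3.136, 0.164, 0.004]
force: [-1.3, -5.1, 9.1]
gripper_width: 0.648
grasp_force: 33.3
```

```bash
python3 -c "
from h import *
go([393,-30.2,138],-1.466)
x0=78*np.cos(1.75)-16*np.sin(1.75);z0=78*np.sin(1.75)+16*np.cos(1.75)
for a in [1.55,1.32,1.1,.88,.66,.44,.22,0,-.02]:print(a,round(78*np.cos(a)-16*np.sin(a)-x0,1),round(-(78*np.sin(a)+16*np.cos(a)-z0),1))"
```

```text
tool [393.8 -31.1 140. ] yaw_y -1.466 slide [-0.0008 -0.001   0.002 ] spin -0.0 j6 1.19
1.55 15.3 -4.4
1.32 33.5 -5.6
1.1 50.8 -2.9
0.88 67.0 3.6
0.66 81.5 13.4
0.44 93.4 26.2
0.22 102.3 41.3
0 107.6 57.9
-0.02 108.0 59.5
```

Call:
{"name": "drive_tool", "arguments": {
  "slide": [
    [0.0153,0,-0.0044],
    [0.0335,0,-0.0056],
    [0.0508,0,-0.0029],
    [0.067,0,0.0036],
    [0.0815,0,0.0134],
    [0.0934,0,0.0262],
    [0.1023,0,0.0413],
    [0.1065,0,0.054]
  ],
  "spin": [0,0,0,0,0,0,0,0]
}}

```text
t: 39.6
tool_pos: [501.2, -19.6, 85.4]
ee_rot: [3.136, 0.164, 0.007]
force: [6.2, -2.4, 6.8]
gripper_width: 0.648
grasp_force: 40.2
```

Call:
{"name": "drive_tool", "arguments": {
  "slide": [
    [0.001,0,0.003],
    [0.001,0,0.005],
    [0.001,0,0.005]
  ],
  "spin": [0,0,0]
}}

```text
t: 39.9
tool_pos: [502.0, -19.6, 81.0]
ee_rot: [3.137, 0.164, 0.008]
force: [8.5, -0.7, 4.4]
gripper_width: 0.643
grasp_force: 40.7
```

Call:
{"name": "drive_tool", "arguments": {
  "slide": [
    [-0.001,0,0.001],
    [-0.001,0,0.002],
    [-0.001,0,0.002]
  ],
  "spin": [0,0,0]
}}

```text
t: 40.2
tool_pos: [502.0, -19.6, 79.8]
ee_rot: [3.136, 0.164, 0.012]
force: [14.4, 0.7, 6.3]
gripper_width: 0.645
grasp_force: 41.3
```

Call:
{"name": "drive_tool", "arguments": {
  "slide": [
    [0,0,0],
    [0,0,0],
    [0,0,0],
    [0,0,0],
    [0,0,0]
  ],
  "spin": [0,0,0,0,0],
  "gripper": 1
}}

```text
t: 40.7
tool_pos: [498.7, -19.3, 77.2]
ee_rot: [-3.137, -0.164, 0.0]
force: [0.1, 0.3, 0.7]
gripper_width: 1.0
grasp_force: 0.0
```

Call:
{"name": "drive_tool", "arguments": {
  "slide": [
    [0,0,-0.04],
    [0,0,-0.09],
    [0,0,-0.14],
    [0,0,-0.19],
    [0,0,-0.24],
    [0.03,0,-0.25],
    [0.03,0,-0.25],
    [0.03,0,-0.25]
  ],
  "spin": [0,0,0,0,0,0,0,0]
}}

```text
t: 41.5
tool_pos: [528.7, -16.2, 326.5]
ee_rot: [-3.137, -0.164, 0.002]
force: [-0.0, -0.2, -0.6]
gripper_width: 1.0
grasp_force: 0.0
```

```bash
python3 lidpad.py pics/w12.png 110; python3 - <<'E'
from h import *
s=optics.snapshot("wrist");C=cloud(s);print([(d["confidence"],np.round(np.array(d["at"])*[640,400])) for d in optics.landmark_of("hasp_pull","wrist")])
# pull: dark band, highest z between x 485..515 around y -19
X,Y,Z=C[...,0],C[...,1],C[...,2];m=(abs(X-500)<25)&(abs(Y+19)<25)&(Z>92);P=C[m];print(P.mean(0),np.percentile(P[:,2],[50,95]))
E
```

```text
[(0.84, array([581.8, -11. , 108.3]), array([327., 122.]))]
knob ((578.8800048828125, -10.601203918457031), (55.853294372558594, 21.19339370727539), 6.247644901275635) 108.93552840759281 1036
plate ((570.8426513671875, -12.05963134765625), (277.97760009765625, 185.7347412109375), 5.961086750030518) [  242     0   170   238 33957]
plane [-3.00000e-04 -2.00000e-04  7.74873e+01]
[(0.85, array([326., 193.])), (0.24, array([513., 178.])), (0.24, array([513.,  99.]))]
[499.81471608 -19.03896229 101.46293156] [102.02182473 103.95071807]
```

View pics/w12.png

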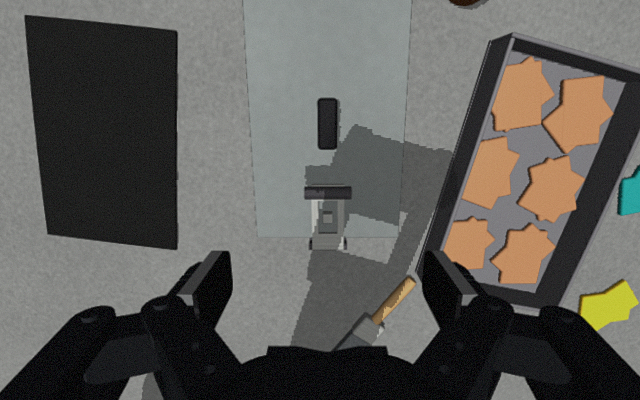

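The hasp is down: the pull is at (327,193) at the same height as at the start, with the catch in the slot at (327,217). The lid is seated.

```bash
python3 -c "
from bench import ctrl
print(ctrl.sign_off())"
```

```text
the job is handed in; nothing more can be done
None
```

Job handed in, with no verdict shown: both handles are in the case, the lid is seated with its catch at the hasp's end, the hasp is down over it, and all six sherds are in the crate.

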